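Collapse a telescoping strut and stow it in its tray

ROBOT

A 6-joint arm with a two-finger parallel gripper is mounted at the origin on the work surface; the furniture and walls round the work are solid. World frame = base frame: x ahead of the robot, y to its left, z up, the work surface at z = 0. Lengths are in mm, angles in rad, forces in N, time in s.
With the tool pointing down it reaches from about 350 to 875 mm from the base axis. Payload 4.2 kg.
Tool frame: the origin (TCP) lies between the finger pads; the fingertips stand 11 mm ahead of it and the grasp point (between the pads) lies 8 mm behind it; z points along the fingers, y is the direction in which the jaws open and shut (so a half turn about z gives the same grasp; the last joint's range is limited). The gripper opens to 85 mm and grips with 20 to 120 N. Pads are 22 mm wide; open, the fingers measure 114 mm over their backs; the gripper's body (76 mm by 85 mm) begins 54 mm behind the grasp point. The pads swing forward as they close: fully open they stand 13 mm farther back than shut.
Start: joints at [1.399, 0.385, 0.008, 0, -1.194, -0.259], TCP at [260.965, 567.888, 242.312] pointing down, gripper open.
Joint ranges: [-3.14, 3.14], [-1.21, 2.06], [-1.07, 1.41], [-3.16, 2.05], [-2.99, -0.16], [-3.1, 3.1]. Speed limits (rad/s): [2.79, 2.79, 3.14, 3.14, 3.14, 3.14].

INTERFACE

Orientations are given as a unit quaternion [x, y, z, w].
In Python, from bench import * gives the robot as it stands.
- The arm moves only by the tool servo_tool, never from a script. Its argument "rows" is a list of rows, each a list of 7 numbers: the opening, from 0 (shut) to 1 (fully open), then the shift along the tool's x, y, z in cm, then the turn, a rotation vector about the tool's x, y, z in degrees. A call has 1 to 12 rows; each row shifts and turns the commanded pose from where the row before left it, along the tool's axes as they then stand; what a row does not reach is not made up. A row lasts 1/10 s, in which the tool goes at most 50 mm and 8.59 degrees, less where a joint would pass 70% of its speed; a pose out of reach is approached as far as the arm can. A call is refused whole if a number of a shift passes 5 or a number of a turn 8.59, either way. A call with a gripper value outside its range is refused whole. The fingers move at their own pace and stop on an object; the grip force is fixed at half the most. Time passes only in rows, so rows that do not move let the fingers close. It gives the time, the measured TCP pose, the force and the opening at its end, in the units of the state.
- read_state(): the state, without advancing time (a new reading comes with each control period).
- get_image(name): name is "side" or "top" or "wrist"; returns a dict with "image" (420x560x3 uint8, red, green, blue), "mtx" (3x3 intrinsics, pixels), "extrinsics" (4x4, takes a point from camera to world coordinates). Camera axes: x right, y up, looking along -z (the intrinsics and any distortion apply to the point x, -y, -z); pixel columns grow to the right and rows downward; lengths in mm; the calibration is good to about 2 mm. The wrist camera is an equidistant fisheye: a pixel r from the principal point sees the ray r / f radians off the axis. A picture is of the moment at which its call begins. There is no depth.
- job_done(): hands the job in, once; it reports no verdict.
The state is a dict: "clock": time; "joints": joint angles; "joint_vel": joint speeds; "joint_efforts": joint torques, N m; "position": TCP position; "ee_rot": TCP orientation; "contact_force": force on the tool from outside, world axes, zero at the start; "wrist_torque": the same for the moment, N m; "gripper_width": finger opening in mm.
Only numpy, scipy, OpenCV 4.12 (cv2) and the standard library are available. Lean on these libraries where they do the work, as an engineer would, in place of code of your own. Each camera call takes 0.05 s, during which the arm holds its last target. There are 200 camera calls.

TASK

Put the telescoping strut away. Collapse it with the innermost tube first: push the inner tube fully home into the middle tube while the middle tube is still well out, then push the middle tube fully home into the sleeve. Then slide the strut forward from under the keeper's lip, lift it and set it down gently inside the wooden tray, lengthways and flat on its feet, and let go; leave the jar, the plane and the sanding block as they stand.

Things in the scene. Friction and masses are not known exactly. Their poses are not given: they have to be found in the camera images.
- sleeve: Outer sleeve of the loose telescoping strut (0.45 to 0.75 kg): dark steel tube 44 mm across, 110 mm long, axis 26 mm above its underside; square 52 mm feet: flange at the rear (x 45 to 55 mm), collar at the front (x -55 to -41). Grip across the tube between them. Origin: underside, mid-length; z up; -x toward the end where the thinner tubes come out. Collapsed strut: x -79 to +55 mm.
- middle (a joint): How far (m) the middle tube stands out of the sleeve: 0 = fully home, its collar against the sleeve's; at most 0.046. Friction about 4 N, less than the inner tube's. Steel tube 32 mm across, with a 44 mm square collar, 12 mm thick, whose thumb lug (12 mm thick, 30 mm wide) stands up to 78 mm above the strut's underside.
- inner (a joint): How far (m) the inner tube, 22 mm across, stands out of the middle tube: 0 = fully home; at most 0.040. Friction about 10 N, so pushing its end alone drives the easier middle tube in first; to move it alone, press its end and the back of the middle tube's lug toward each other. End plate 40 mm square, 12 mm thick, with a lug like the middle one's, to 78 mm above the underside.
- middle_lug (a point): Centre of the top edge of the middle tube's thumb lug, 78 mm above the strut's underside, midway through its 12 mm thickness. At the start the gap from this lug back to the sleeve's front collar is 34 to 44 mm; in that gap the tube's top lies 42 mm above the underside.
- end_lug (a point): Centre of the top edge of the inner tube's thumb lug, at the very end of the strut, 78 mm above the underside, midway through its 12 mm thickness. With the inner tube fully home it stands 12 mm in front of middle_lug.
- keeper: Dark wooden stop block fixed to the worktop, 80 mm wide, 69 mm high. Origin: on the worktop, 57 mm in front of the stop face; +x points to that face. A steel lip reaches 20 mm forward of the face over the strut's rear flange, underside 56 mm, top 66 mm up. The strut lies along x, within 6 mm of the face, which stops it when pushed that way; it slides out along -x.
- tray: Open light wooden tray fixed to the worktop, 186 x 122 mm outside, 24 mm high, walls 6 mm thick, inside 174 x 110 mm, so only the collapsed strut fits. Origin: underside centre; x along its long side. Its inner floor is 6 mm above the worktop.
- glue_jar: Loose glass jar with a tin lid, 67 mm in diameter, 90 mm high, origin at the centre of its underside. Leave it.
- block_plane: Loose small wooden plane, 129 x 165 x 73 mm, origin under its centre. Leave it.
- sanding_block: Loose cork sanding block, 42 x 78 x 26 mm, origin under its centre. Leave it.

How it is judged (in metres and radians):
On the way, in this order (a step that is already met when the one before it is completed fails the run):
1. the inner tube is fully home (within 2.5 mm) while the middle tube still stands out more than 20 mm (value of joint inner below 0.0025 m and value of joint middle above 0.02 m), for 0.1 s.
2. the middle tube too is fully home (within 2.5 mm), the strut still on the worktop (value of joint each of inner, middle below 0.0025 m and height (world z) of sleeve below 0.012 m), for 0.2 s.
3. the collapsed strut is lifted clear of the worktop (height (world z) of sleeve above 0.03 m and value of joint each of inner, middle below 0.004 m), for 0.1 s.
At the end, for the whole second after the job is handed in: The strut lies flat on its feet on the tray's inner floor, between its walls, lengthways (within 0.5 rad, either way round), both tubes still fully home (within 3 mm), released and at rest (value of joint each of inner, middle below 0.003 m and z of sleeve in the frame of tray between 0.003 and 0.01 m and x of sleeve in the frame of tray between -0.045 and 0.045 m and y of sleeve in the frame of tray between -0.04 and 0.04 m and angle between the x axis of sleeve and the x axis of tray, either way round below 0.5 rad and angle between sleeve's own z axis and vertical below 0.08 rad and linear speed of sleeve below 0.01 m/s); the robot touches nothing.
It fails at once if the jar is shifted over 30 mm or tipped (distance of glue_jar from where it was at the start of the episode above 0.03 m or angle between glue_jar's own z axis and vertical above 0.4 rad).
It fails at once if the plane is shifted over 30 mm (distance of block_plane from where it was at the start of the episode above 0.03 m).
It fails at once if the sanding block is shifted over 30 mm (distance of sanding_block from where it was at the start of the episode above 0.03 m).
It fails at once if the strut is dropped into the tray (moving over 0.5 m/s when less than 35 mm above the tray's floor) (linear speed of sleeve above 0.5 m/s and z of sleeve in the frame of tray below 0.041 m and horizontal distance between sleeve and tray below 0.08 m).
It also fails if it takes over 64 s, if anything falls off the work surface, if the arm or the gripper's body presses on something with over 40 N, if the wrist force passes 120 N, or if a joint passes its speed limit or range.

## Working session

There is one attempt and no reset: what is moved stays moved. The work goes in short steps, Python scripts to look and compute and a tool call to move; the robot and the scene stay as the last step left them, time stands still between calls to the robot, and variables do not carry over. Pictures are saved under pics/ and viewed, about 8 in all and at most 12, crops included, and the job is handed in when it is done.

Besides the shell and the picture viewer there is one more tool, called after "Request:" as a command line: name --pt "numbers of a row" for each row, then --argument value for the rest. servo_tool: Moves the arm, as the interface text tells. Its arguments: {"type":"object","properties":{"rows":{"type":"array","items":{"type":"array","items":{"type":"number"}}}},"required":["rows"]}

```bash
mkdir -p pics; ls
python3 - <<'E'
from bench import *
import cv2,numpy as np
for n in ("top","side"):
    d=get_image(n); cv2.imwrite(f"pics/{n}0.png",d["image"][:,:,::-1]); np.savez(f"{n}.npz",K=d["mtx"],E=d["extrinsics"])
    print(n,d["mtx"],d["extrinsics"],[k for k in d])
print(read_state())
E
```

```text
pics
top [[475.93714077   0.         285.24870595]
 [  0.         475.93714077 205.66290788]
 [  0.           0.           1.        ]] [[ 2.04965544e-02  9.77604477e-01 -2.09450180e-01  2.57869870e+02]
 [-9.99765534e-01  2.15045383e-02  2.53608875e-03 -5.11931197e+01]
 [ 6.98342113e-03  2.09349090e-01  9.77816031e-01  1.09407016e+03]
 [ 0.00000000e+00  0.00000000e+00  0.00000000e+00  1.00000000e+00]] ['image', 'mtx', 'extrinsics']
side [[539.45153603   0.         277.83105179]
 [  0.         539.45153603 195.930324  ]
 [  0.           0.           1.        ]] [[ 9.99816343e-01 -1.82114143e-03  1.90778554e-02  4.70559273e+02]
 [ 1.58599425e-02  6.37455165e-01 -7.70324201e-01 -1.06505157e+03]
 [-1.07584081e-02  7.70485299e-01  6.37366975e-01  9.33512627e+02]
 [ 0.00000000e+00  0.00000000e+00  0.00000000e+00  1.00000000e+00]] ['image', 'mtx', 'extrinsics']
{'clock': 0.1, 'joints': array([ 1.39859170e+00,  3.85469554e-01,  6.73204488e-03, -4.48497191e-04,
       -1.19400705e+00, -2.58610956e-01]), 'joint_vel': array([ 0.00170049, -0.00090847,  0.0045166 ,  0.00378128,  0.00055763,
       -0.00049226]), 'joint_efforts': array([-3.46643865e-04, -3.93320417e+01,  1.88927758e+01,  4.19802144e+00,
       -2.62880843e-03,  3.53908902e-06]), 'position': array([260.76931514, 567.43064798, 241.32313972]), 'ee_rot': array([ 9.76871144e-01, -2.13826509e-01, -1.66170876e-04,  9.82211287e-04]), 'contact_force': array([ 0.21324663, -0.00191037, -0.49764592]), 'wrist_torque': array([-0.01919836,  0.02911931, -0.0223849 ]), 'gripper_width': 85.55273176345709}
```

View pics/top0.png

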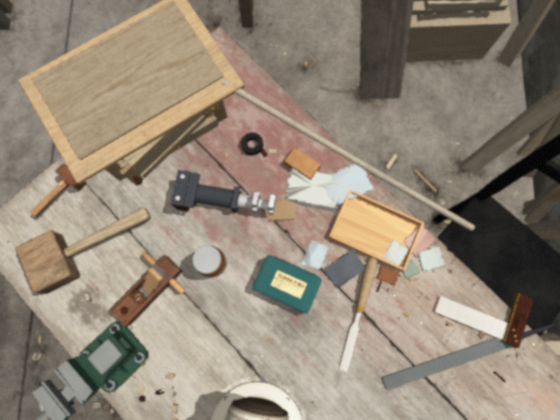

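View pics/side0.png

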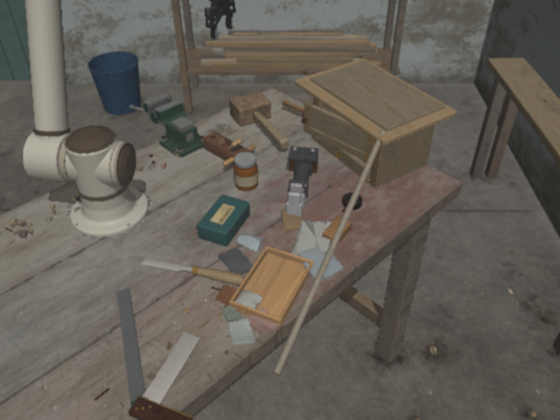

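Top: keeper ≈(185,190), strut running to ≈(273,204), tray ≈(376,231), jar (208,260), plane (148,288). The side view shows a shelf-like box behind the keeper. I'll enlarge both.

Run:
```python
import cv2,numpy as np
a=cv2.imread("pics/top0.png")[165:235,165:295]; b=cv2.imread("pics/side0.png")[135:235,270:345]
a=cv2.resize(a,None,fx=6,fy=6,interpolation=cv2.INTER_CUBIC); b=cv2.resize(b,None,fx=6,fy=6,interpolation=cv2.INTER_CUBIC)
cv2.imwrite("pics/ta.png",a);cv2.imwrite("pics/sb.png",b)
```

```text
(no output)
```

View pics/ta.png

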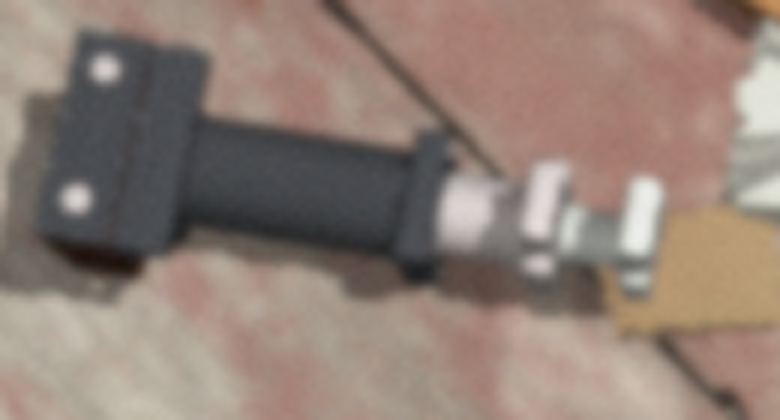

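View pics/sb.png

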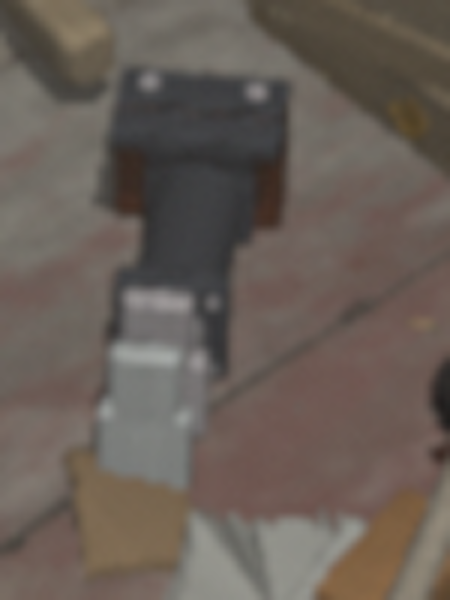

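Top crop: middle-lug top centre ≈(547,203), end lug ≈(642,218), so full-image (256.2,198.8) and (272,201.3). Side crop: middle lug top ≈(158,300), end lug ≈(147,355), so (296.3,185) and (294.5,194.2). I'll triangulate these and the tray.

```bash
cat > h.py <<'E'
import numpy as np,cv2
C={n:np.load(f"{n}.npz") for n in ("top","side")}
def ray(n,u,v):
    K,E=C[n]["K"],C[n]["E"]; d=np.array([(u-K[0,2])/K[0,0],-(v-K[1,2])/K[1,1],-1]); return E[:3,3],E[:3,:3]@d
def atz(n,u,v,z):
    o,d=ray(n,u,v); return (o+d*(z-o[2])/d[2]).round(1)
def tri(a,b):
    o1,d1=ray("top",*a);o2,d2=ray("side",*b)
    s=np.linalg.lstsq(np.c_[d1,-d2],o2-o1,rcond=None)[0]; p,q=o1+d1*s[0],o2+d2*s[1]
    return ((p+q)/2).round(1),round(np.linalg.norm(p-q),1)
def proj(n,p):
    K,E=C[n]["K"],C[n]["E"]; c=E[:3,:3].T@(np.array(p)-E[:3,3]); return (K[:2,:2]@np.array([c[0],-c[1]])/-c[2]+K[:2,2]).round(1)
E
python3 - <<'E'
from h import *
T=lambda x,y:(165+x/6-.4,165+y/6-.4)
S=lambda x,y:(270+x/6-.4,135+y/6-.4)
print("mid",atz("top",*T(547,203),78),atz("side",*S(158,300),78),tri(T(547,203),S(158,300)))
print("end",atz("top",*T(642,218),78),atz("side",*S(147,355),78),tri(T(642,218),S(147,355)))
print("lugside ends",[atz("top",*T(*p),78) for p in ((552,163),(541,244),(648,178),(636,258))])
for z,p in ((69,(103,68)),(69,(75,198)),(48,(300,140)),(48,(290,248)),(52,(440,200)),(52,(432,135)),(52,(415,275)),(66,(205,60)),(66,(180,245))): print(z,p,atz("top",*T(*p),z))
for p in((350,193),(424,224),(404,270),(330,237)): print("tray",p,atz("top",*p,24))
for p in((264,249),(312,259),(283,320),(232,302)): print("trayside",p,atz("side",*p,24))
print("jar",atz("top",207,259,90), "orange",atz("top",302,163,20),"teal",[atz("top",*p,50) for p in((270,258),(320,280),(307,310),(254,290))])
print("cab",tri((242,84),(454,107)),tri((80,176),(384,134)),tri((182,1),(372,66)))
print("start",proj("top",[261,568,242]),proj("side",[261,568,242]))
E
```

```text
mid [490.3  11.   78. ] [490.4  14.4  78. ] (array([490. ,  10.9,  80.6]), np.float64(0.7))
end [485.4 -23.8  78. ] [485.5 -22.5  78. ] (array([485.3, -23.8,  79. ]), np.float64(0.3))
lugside ends [array([505.3,   9.7,  78. ]), array([474.9,  12.7,  78. ]), array([500.5, -25.6,  78. ]), array([470.5, -22. ,  78. ])]
69 (103, 68) [540.1 178.1  69. ]
69 (75, 198) [490.4 185.2  69. ]
48 (300, 140) [519.5 106.8  48. ]
48 (290, 248) [477.7 108.4  48. ]
52 (440, 200) [496.5  52.7  52. ]
52 (432, 135) [521.5  56.7  52. ]
52 (415, 275) [467.7  60.8  52. ]
66 (205, 60) [544.9 141.1  66. ]
66 (180, 245) [474.2 146.1  66. ]
tray (350, 193) [ 520.3 -203.2   24. ]
tray (424, 224) [ 451.2 -371.9   24. ]
tray (404, 270) [ 345.7 -322.8   24. ]
tray (330, 237) [ 416.6 -157.    24. ]
trayside (264, 249) [ 413.7 -162.8   24. ]
trayside (312, 259) [ 526.1 -194.7   24. ]
trayside (283, 320) [ 460.4 -368.6   24. ]
trayside (232, 302) [ 350.9 -322.1   24. ]
jar [354.6 108.5  90. ] orange [591.5 -91.3  20. ] teal [array([363.5, -22.9,  50. ]), array([ 318.1, -132.7,   50. ]), array([ 253.9, -105.2,   50. ]), array([293.7,   9.8,  50. ])]
cab (array([771.5,  32.6, 256.9]), np.float64(178.7)) (array([690.7, 484.9, -97.9]), np.float64(214.0)) (array([701.6, 112.9, 386.7]), np.float64(89.1))
start [-72.1 298.3] [222.   34.8]
```

```bash
cat >> h.py <<'E'
def go(s,tgt,yaw_y=None):
    "shift (cm) in tool axes to tgt; turn (deg) about tool z so tool y points along world direction yaw_y (done first)"
    from scipy.spatial.transform import Rotation as R
    M=R.from_quat(s["ee_rot"]).as_matrix(); dz=0
    if yaw_y is not None:
        a=np.arctan2(M[1,1],M[0,1]); b=np.arctan2(yaw_y[1],yaw_y[0]); dz=-((b-a+np.pi)%(2*np.pi)-np.pi)
        M=M@R.from_rotvec([0,0,dz]).as_matrix()
    return (M.T@(np.array(tgt)-s["position"])/10).round(2),np.degrees(dz).round(1)
E
python3 - <<'E'
from h import *
from bench import *
print("cab",tri((242,84),(382,137)),tri((80,176),(297,80)),tri((182,1),(455,105)))
s=read_state(); print(go(s,[488.7,-2.4,150],(-.113,-.994)))
E
```

```text
cab (array([697.7,  39. , 206.1]), np.float64(1.1)) (array([497.3, 345.1, 200.9]), np.float64(3.8)) (array([894.6, 173.7, 209.3]), np.float64(23.8))
(array([29.09, 54.03,  9.22]), np.float64(-18.2))
```

Request:
servo_tool --pt "0.78 0 0 0 0 0 -6.1" --pt "0.78 0 0 0 0 0 -6.1" --pt "0.78 0 0 0 0 0 -6" --pt "0.78 1.4 2.7 0 0 0 0" --pt "0.78 1.4 2.7 0 0 0 0" --pt "0.78 1.4 2.7 0 0 0 0" --pt "0.78 1.4 2.7 0 0 0 0" --pt "0.78 1.4 2.7 0 0 0 0" --pt "0.78 1.4 2.7 0 0 0 0" --pt "0.78 1.4 2.7 0 0 0 0" --pt "0.78 1.4 2.7 0 0 0 0" --pt "0.78 1.4 2.7 0 0 0 0"

```text
clock: 1.3
position: [358.8, 310.8, 242.0]
ee_rot: [0.998, -0.056, -0.0, 0.0]
contact_force: [0.7, 1.0, -0.1]
gripper_width: 66.5
```

Request:
servo_tool --pt "0.78 1.4 2.7 0.5 0 0 0" --pt "0.78 1.4 2.7 0.5 0 0 0" --pt "0.78 1.4 2.7 0.5 0 0 0" --pt "0.78 1.4 2.7 0.5 0 0 0" --pt "0.78 1.4 2.7 1 0 0 0" --pt "0.78 1.4 2.7 1 0 0 0" --pt "0.78 1.4 2.7 1 0 0 0" --pt "0.78 1.4 2.7 1 0 0 0" --pt "0.78 1.4 2.7 1 0 0 0" --pt "0.78 1.4 2.7 1 0 0 0" --pt "0.78 1.09 0.03 1 0 0 0" --pt "0.78 0 0 0 0 0 0"

```text
clock: 2.5
position: [478.0, 25.5, 150.8]
ee_rot: [0.998, -0.058, -0.001, 0.001]
contact_force: [0.0, 0.9, 1.0]
gripper_width: 66.8
```

Run:
```python
from h import *
from bench import *
s=read_state(); print(s); print(go(s,[488.7,-2.4,67],(-.113,-.994)))
out=[]
for n,(x,y,w,h) in (("top",(225,165,70,75)),("side",(255,110,70,110))):
    im=get_image(n)["image"][:,:,::-1]; cv2.imwrite(f"pics/{n}1.png",im)
w=get_image("wrist"); np.savez("wrist.npz",K=w["mtx"],E=w["extrinsics"]); im=w["image"][:,:,::-1]
t=cv2.imread("pics/top1.png")[165:235,215:295]
cv2.imwrite("pics/w1.png",cv2.resize(im[60:360,80:480],None,fx=2,fy=2,interpolation=cv2.INTER_CUBIC)); print(w["mtx"],w["extrinsics"])
```

```text
{'clock': 2.5, 'joints': array([ 3.93588393e-01,  2.33013126e-01, -4.70136594e-01, -2.53692539e-04,
       -8.70882279e-01,  1.06176451e+00]), 'joint_vel': array([ 0.03058741, -0.03673419, -0.00217877,  0.0005429 , -0.02508035,
       -0.00859732]), 'joint_efforts': array([ -0.57260312, -27.44893849,  15.60216844,   3.48629795,
         0.11130558,   0.05528099]), 'position': array([478.00068169,  25.52273953, 150.75838463]), 'ee_rot': array([ 9.98328527e-01, -5.77713188e-02, -1.49811100e-03,  6.18419657e-04]), 'contact_force': array([0.0097155 , 0.89784567, 0.99172296]), 'wrist_torque': array([0.0061869 , 0.09283622, 0.05573853]), 'gripper_width': 66.82327428560482}
(array([1.4 , 2.64, 8.38]), np.float64(-0.1))
[[325.1922621    0.         279.2016326 ]
 [  0.         325.1922621  204.17679188]
 [  0.           0.           1.        ]] [[-1.13559934e-01  9.42535336e-01  3.14215342e-01  5.58907585e+02]
 [-9.93529381e-01 -1.08327450e-01 -3.41252626e-02  1.59134507e+01]
 [ 1.87388094e-03 -3.16057436e-01  9.48738207e-01  2.82994700e+02]
 [ 0.00000000e+00  0.00000000e+00  0.00000000e+00  1.00000000e+00]]
```

View pics/w1.png

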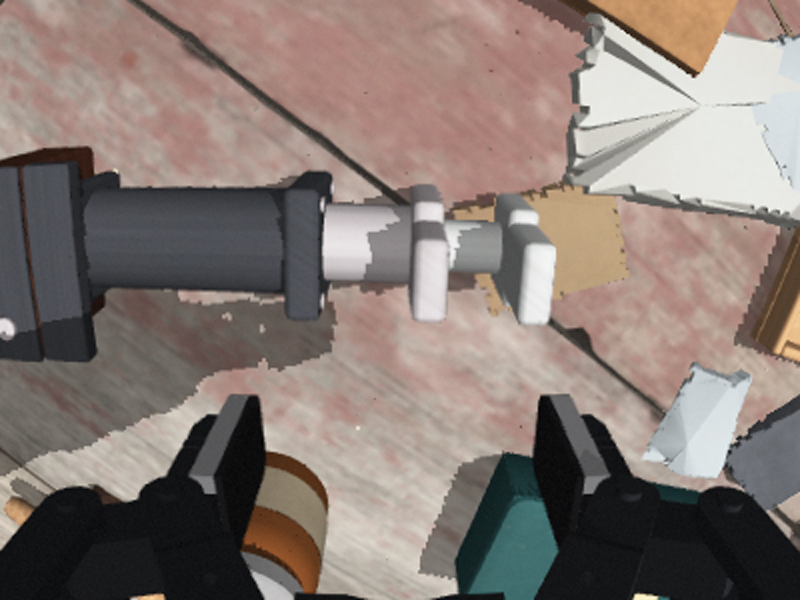

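Wrist view: middle-lug top face centre ≈(431,279), end-lug top ≈(537,281), sleeve-collar front edge ≈(322,265), lip front edge ≈(92,300). I'll back-project these.

```bash
cat >> h.py <<'E'
def wz(u,v,z,f="wrist.npz"):
    W=np.load(f);K,E=W["K"],W["E"]; p=np.array([u-K[0,2],v-K[1,2]]); r=np.hypot(*p); t=r/K[0,0]
    d=E[:3,:3]@np.array([np.sin(t)*p[0]/r,-np.sin(t)*p[1]/r,-np.cos(t)]); o=E[:3,3]; return (o+d*(z-o[2])/d[2]).round(1)
E
python3 - <<'E'
from h import *
W=lambda x,y:(80+x/2-.25,60+y/2-.25)
for n,z,p in (("mid",78,(431,279)),("mid back",78,(414,279)),("end",78,(537,281)),("end front",78,(553,281)),("lugbot",78,(431,320)),("lugtop",78,(431,238)),("collar bot",52,(304,318)),("collar top",52,(312,176)),("colfront bot",52,(322,315)),("sleeve lo",26,(190,290)),("lip",66,(95,355)),("lip2",69,(80,165))): print(n,wz(*W(*p),z))
E
```

```text
mid [493.2  12.3  78. ]
mid back [493.9  17.9  78. ]
end [488.5 -23.1  78. ]
end front [487.9 -28.7  78. ]
lugbot [478.7  13.8  78. ]
lugtop [507.1  11.   78. ]
collar bot [474.9  61.7  52. ]
collar top [528.4  50.4  52. ]
colfront bot [475.3  54.6  52. ]
sleeve lo [483.6 114.8  26. ]
lip [473.4 146.2  66. ]
lip2 [547.4 131.5  69. ]
```

Request:
servo_tool --pt "0.78 0.75 1.3 1.4 0 0 0" --pt "0.78 0.75 1.34 1.4 0 0 0" --pt "0.78 0 0 1.4 0 0 0" --pt "0.78 0 0 1.4 0 0 0" --pt "0.78 0 0 1.4 0 0 0" --pt "0.78 0 0 1.0 0 0 0" --pt "0.78 0 0 0.38 0 0 0" --pt "0.78 0 0 0 0 0 0" --pt "0.78 0 0 0 0 0 0"

```text
clock: 3.55
position: [490.5, -1.0, 69.1]
ee_rot: [0.998, -0.056, 0.001, -0.0]
contact_force: [0.0, 0.3, -0.0]
gripper_width: 66.9
```

Run:
```python
from h import *
from bench import *
s=read_state(); print(s["position"],go(s,[489.5,-2.4,67],(-.113,-.994)),s["contact_force"])
a=get_image("top")["image"][165:235,215:295,::-1]; b=get_image("side")["image"][130:230,255:325,::-1]; w=get_image("wrist")["image"][120:400,110:450,::-1]
r=lambda i,h:cv2.resize(i,(int(i.shape[1]*h/i.shape[0]),h),interpolation=cv2.INTER_CUBIC)
top=np.hstack([r(a,300),r(b,300)]); w=r(w,300)
W=max(top.shape[1],w.shape[1]); pad=lambda i:cv2.copyMakeBorder(i,0,0,0,W-i.shape[1],0)
cv2.imwrite("pics/c2.png",np.vstack([pad(top),pad(w)]))
```

```text
[490.4923405   -0.99783745  69.12685448] (array([-0.08,  0.15,  0.21]), np.float64(0.0)) [ 0.02491519  0.33102505 -0.01136263]
```

View pics/c2.png

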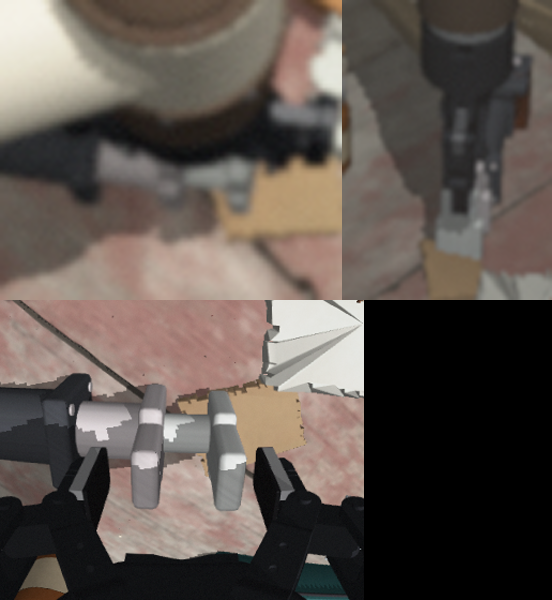

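Request:
servo_tool --pt "0.6 -0.05 -0.1 0.2 0 0 0" --pt "0.4 0 -0.15 0 0 0 0" --pt "0.2 0 -0.15 0 0 0 0" --pt "0 0 -0.15 0 0 0 0" --pt "0 0 -0.15 0 0 0 0" --pt "0 0 0 0 0 0 0" --pt "0 0 0 0 0 0 0" --pt "0 0 0 0 0 0 0"

```text
clock: 4.5
position: [492.0, 5.6, 68.2]
ee_rot: [0.998, -0.056, 0.002, 0.0]
contact_force: [0.5, -2.1, 10.3]
gripper_width: 22.0
```

Run:
```python
from h import *
from bench import *
s=read_state(); print(s["position"],s["contact_force"],s["gripper_width"])
w=get_image("wrist"); np.savez("wrist.npz",K=w["mtx"],E=w["extrinsics"])
cv2.imwrite("pics/w3.png",cv2.resize(w["image"][120:400,80:480,::-1],None,fx=2,fy=2,interpolation=cv2.INTER_CUBIC))
```

```text
[491.99746106   5.55044888  68.24249579] [ 0.45889412 -2.07344144 10.25085382] 22.02520351645608
```

View pics/w3.png

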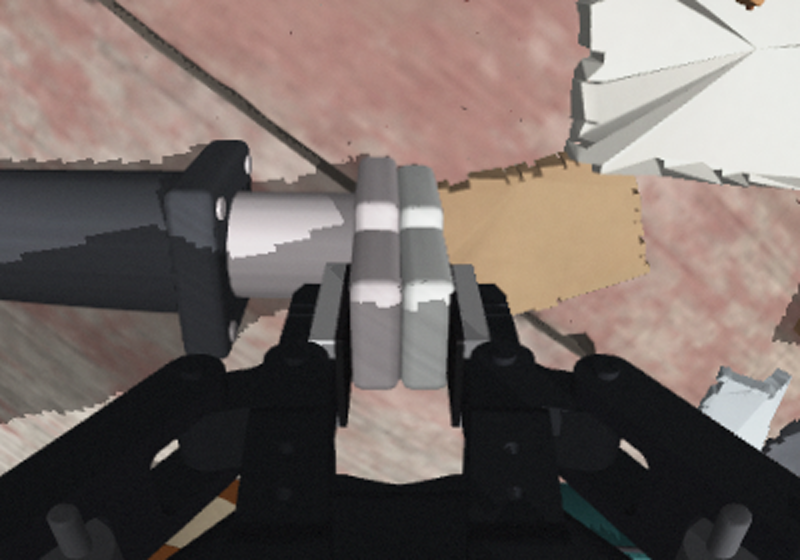

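Request:
servo_tool --pt "0 0 -0.3 0 0 0 0" --pt "0 0 -0.3 0 0 0 0" --pt "0 0 -0.3 0 0 0 0" --pt "0 0 -0.3 0 0 0 0" --pt "0 0 -0.3 0 0 0 0" --pt "0 0 -0.3 0 0 0 0" --pt "0 0 -0.3 0 0 0 0" --pt "0 0 -0.3 0 0 0 0" --pt "0 0 -0.3 0 0 0 0" --pt "0 0 -0.3 0 0 0 0" --pt "0 0 0 0 0 0 0"

```text
clock: 5.65
position: [495.9, 35.3, 69.1]
ee_rot: [0.998, -0.056, 0.002, 0.0]
contact_force: [-0.4, -3.9, 14.9]
gripper_width: 22.1
```

Request:
servo_tool --pt "0 0 -0.2 0 0 0 0" --pt "0 0 -0.2 0 0 0 0" --pt "0 0 0 0 0 0 0"

```text
clock: 5.95
position: [496.4, 39.2, 69.1]
ee_rot: [0.998, -0.056, 0.002, 0.0]
contact_force: [0.0, -3.3, 15.9]
gripper_width: 21.9
```

Request:
servo_tool --pt "0 0 -0.15 0 0 0 0" --pt "0 0 -0.15 0 0 0 0" --pt "0 0 0 0 0 0 0"

```text
clock: 6.25
position: [496.7, 41.6, 69.2]
ee_rot: [0.998, -0.055, 0.002, 0.001]
contact_force: [-0.4, -5.9, 15.9]
gripper_width: 21.6
```

Request:
servo_tool --pt "0 0 -0.15 0 0 0 0" --pt "0 0 -0.15 0 0 0 0" --pt "0 0 0 0 0 0 0"

```text
clock: 6.55
position: [496.6, 42.9, 69.3]
ee_rot: [0.998, -0.055, 0.001, 0.002]
contact_force: [2.4, -13.6, 16.8]
gripper_width: 21.8
```

Request:
servo_tool --pt "0 0 -0.15 0 0 0 0" --pt "0 0 -0.15 0 0 0 0" --pt "0 0 0 0 0 0 0" --pt "0 0 0 0 0 0 0"

```text
clock: 6.95
position: [496.2, 45.2, 69.2]
ee_rot: [0.998, -0.056, 0.0, 0.003]
contact_force: [1.6, -15.3, 17.7]
gripper_width: 22.1
```

Run:
```python
from h import *
from bench import *
s=read_state(); print(s["position"],s["contact_force"],s["gripper_width"],s["joints"])
w=get_image("wrist"); np.savez("wrist.npz",K=w["mtx"],E=w["extrinsics"])
cv2.imwrite("pics/w4.png",cv2.resize(w["image"][120:400,80:480,::-1],None,fx=2,fy=2,interpolation=cv2.INTER_CUBIC))
```

```text
[496.16140103  45.18586642  69.21851618] [  1.57590507 -15.28416051  17.71960333] 22.064456585896945 [ 0.42049425  0.37842071 -0.52174252  0.00837101 -0.6724238   1.03264464]
```

View pics/w4.png

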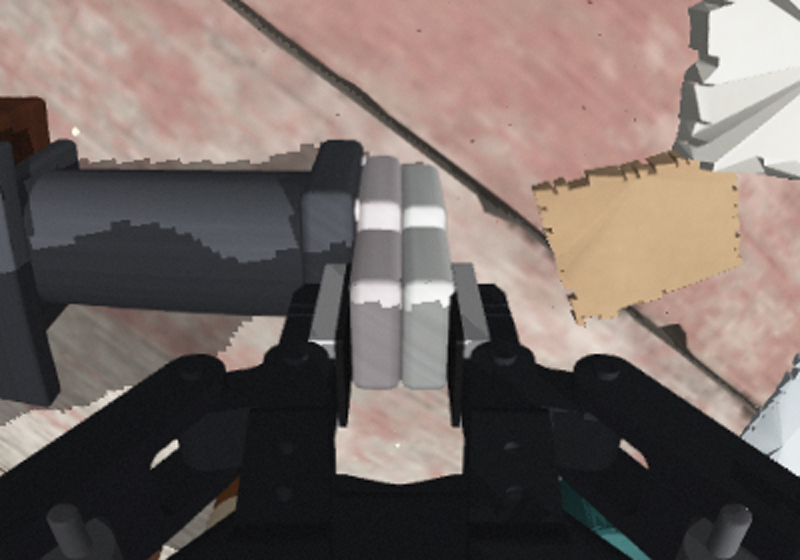

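Request:
servo_tool --pt "0 0 -0.15 0 0 0 0" --pt "0 0 -0.15 0 0 0 0" --pt "0 0 0 0 0 0 0" --pt "0 0 0 0 0 0 0"

```text
clock: 7.4
position: [496.0, 46.5, 69.3]
ee_rot: [0.998, -0.056, -0.0, 0.004]
contact_force: [3.0, -22.7, 20.1]
gripper_width: 21.9
```

Request:
servo_tool --pt "0.3 0 0.3 0 0 0 0" --pt "0.6 0 0 0 0 0 0" --pt "0.6 0 0 -0.5 0 0 0" --pt "0.6 0 0 -1.5 0 0 0" --pt "0.6 0 0 -3 0 0 0" --pt "0.6 0 0 -3 0 0 0" --pt "0.6 0 0 0 0 0 0" --pt "0.6 0 0 0 0 0 0"

```text
clock: 8.2
position: [495.2, 49.1, 146.9]
ee_rot: [0.998, -0.056, 0.0, -0.0]
contact_force: [0.1, 0.6, -0.4]
gripper_width: 50.9
```

Run:
```python
from h import *
from bench import *
s=read_state(); print(s["position"],s["contact_force"],s["gripper_width"],s["joints"])
w=get_image("wrist"); np.savez("wrist.npz",K=w["mtx"],E=w["extrinsics"])
cv2.imwrite("pics/w5.png",cv2.resize(w["image"][60:360,30:430,::-1],None,fx=2,fy=2,interpolation=cv2.INTER_CUBIC))
```

```text
[495.19647031  49.13022583 146.9292995 ] [ 0.05090283  0.62218238 -0.41563684] 50.896789124874196 [ 4.25511588e-01  2.66130655e-01 -4.34414206e-01 -6.32873740e-04
 -8.69020453e-01  1.03316909e+00]
```

View pics/w5.png

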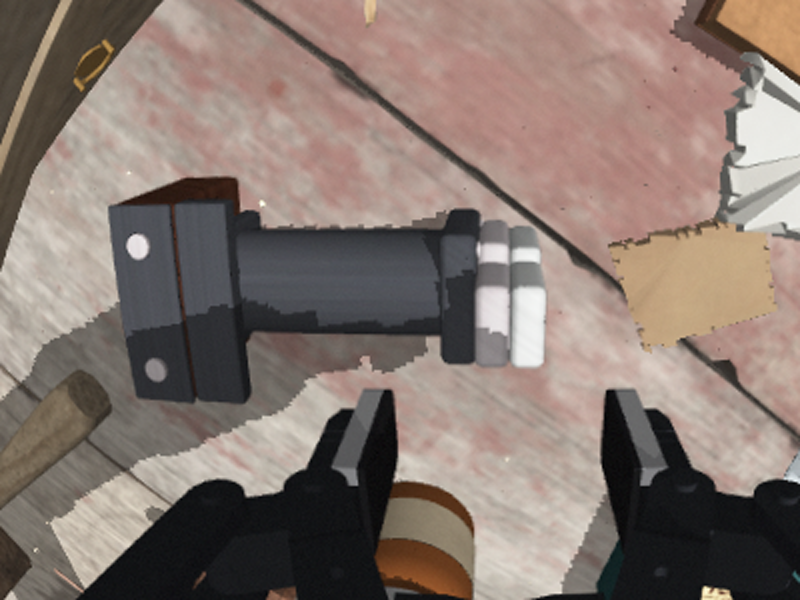

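Tubes are collapsed: lug tops ≈(492,325) and (528,325), collar front edge x≈475, sleeve silhouette at u=340 runs v≈228–328, lip edge (238,205)–(250,400).

Run:
```python
from h import *
from bench import *
W=lambda x,y:(30+x/2-.25,60+y/2-.25)
for n,z,p in (("mid",78,(492,325)),("end",78,(528,325)),("colfront bot",52,(474,360)),("colfront top",52,(478,212)),("colback bot",52,(444,360)),("sl hi",26,(340,228)),("sl lo",26,(340,329)),("sl hi2",26,(270,230)),("sl lo2",26,(270,329)),("sl hi3",26,(420,229)),("sl lo3",26,(420,332)),("lip",66,(250,400)),("lip2",66,(238,203)),("screws",69,(138,246)),("",69,(156,370))): print(n,wz(*W(*p),z))
s=read_state()
M=np.array
print(go(s,[502.5,108,120],(0.993,-0.12)),go(s,[502.5,108,120],(-0.993,0.12)))
```

```text
mid [498.   49.5  78. ]
end [496.7  37.6  78. ]
colfront bot [474.4  59.4  52. ]
colfront top [531.   50.9  52. ]
colback bot [475.6  70.8  52. ]
sl hi [526.2 108.7  26. ]
sl lo [482.9 117.   26. ]
sl hi2 [529.4 139.   26. ]
sl lo2 [486.1 148.9  26. ]
sl hi3 [521.7  76.1  26. ]
sl lo3 [477.9  82.8  26. ]
lip [472.  147.4  66. ]
lip2 [548.  133.1  66. ]
screws [538.9 176.8  69. ]
 [489.1 184.1  69. ]
(array([5.97, 0.08, 2.6 ]), np.float64(-89.6)) (array([-5.97, -0.08,  2.6 ]), np.float64(90.4))
```

Request:
servo_tool --pt "0.8 0 0 0 0 0 8.2" --pt "0.8 0 0 0 0 0 8.2" --pt "0.8 0 0 0 0 0 8.2" --pt "0.8 0 0 0 0 0 8.2" --pt "0.8 0 0 0 0 0 8.2" --pt "0.8 0 0 0 0 0 8.2" --pt "0.8 0 0 0 0 0 8.2" --pt "0.8 0 0 0 0 0 8.2" --pt "0.8 0 0 0 0 0 8.2" --pt "0.8 0 0 0 0 0 8.2" --pt "0.8 0 0 0 0 0 8.4"

```text
clock: 9.35
position: [494.3, 48.3, 144.9]
ee_rot: [-0.661, 0.75, 0.001, -0.002]
contact_force: [0.2, 0.2, 0.7]
gripper_width: 68.4
```

Request:
servo_tool --pt "0.8 -2 0 0 0 0 0" --pt "0.8 -2 0 0 0 0 0" --pt "0.8 -1.5 -0.2 0 0 0 0" --pt "0.8 0 0 0 0 0 0" --pt "0.8 0 0 0 0 0 0" --pt "0.8 0 0 0 0 0 0"

```text
clock: 9.95
position: [503.3, 102.3, 146.0]
ee_rot: [-0.663, 0.748, 0.0, -0.001]
contact_force: [-0.0, -0.5, 0.2]
gripper_width: 68.5
```

Run:
```python
from h import *
from bench import *
s=read_state(); print(s["position"],s["joints"],go(s,[503.8,104,21],(-.9925,.122)))
```

```text
[503.3429957  102.29778809 146.04086068] [ 5.16801103e-01  2.93349972e-01 -3.97006698e-01 -1.60765726e-04
 -8.81807980e-01 -6.37150461e-01] (array([-0.18, -0.04, 12.5 ]), np.float64(0.1))
```

Request:
servo_tool --pt "0.8 -0.1 0 2 0 0 0" --pt "0.8 0 0 2 0 0 0" --pt "0.8 0 0 2 0 0 0" --pt "0.8 0 0 2 0 0 0" --pt "0.8 0 0 1 0 0 0" --pt "0.8 0 0 1 0 0 0" --pt "0.8 0 0 0.5 0 0 0" --pt "0.8 0 0 0 0 0 0"

```text
clock: 10.75
position: [503.8, 103.6, 41.2]
ee_rot: [-0.663, 0.748, 0.0, -0.0]
contact_force: [0.1, 0.8, 0.2]
gripper_width: 68.3
```

Request:
servo_tool --pt "0.8 0 0 0.5 0 0 0" --pt "0.8 0 0 0.5 0 0 0" --pt "0.8 0 0 0.5 0 0 0" --pt "0.8 0 0 0.4 0 0 0" --pt "0.8 0 0 0 0 0 0" --pt "0.8 0 0 0 0 0 0"

```text
clock: 11.35
position: [503.9, 103.8, 22.4]
ee_rot: [-0.663, 0.748, 0.0, -0.0]
contact_force: [0.0, -0.2, 0.6]
gripper_width: 68.5
```

Request:
servo_tool --pt "0.6 0 0 0 0 0 0" --pt "0.4 0 0 0 0 0 0" --pt "0.2 0 0 0 0 0 0" --pt "0 0 0 0 0 0 0" --pt "0 0 0 0 0 0 0" --pt "0 0 0 0 0 0 0"

```text
clock: 11.95
position: [503.0, 103.6, 23.0]
ee_rot: [-0.663, 0.748, 0.0, -0.001]
contact_force: [-3.9, 1.3, 5.3]
gripper_width: 42.6
```

Request:
servo_tool --pt "0 0.3 0 0 0 0 0" --pt "0 0.4 0 0 0 0 0" --pt "0 0.5 0 0 0 0 0" --pt "0 0.5 0 0 0 0 0" --pt "0 0.6 0 0 0 0 0" --pt "0 0.6 0 0 0 0 0" --pt "0 0.6 0 0 0 0 0" --pt "0 0.6 0 0 0 0 0" --pt "0 0.5 0 0 0 0 0" --pt "0 0.4 0 0 0 0 0" --pt "0 0 0 0 0 0 0"

```text
clock: 13.05
position: [499.0, 54.0, 23.0]
ee_rot: [-0.663, 0.748, -0.001, 0.001]
contact_force: [2.1, 1.7, 2.3]
gripper_width: 42.5
```

Request:
servo_tool --pt "0 0 0 -0.3 0 0 0" --pt "0 0 0 -0.8 0 0 0" --pt "0 0 0 -1.5 0 0 0" --pt "0 0 0 -2 0 0 0" --pt "0 0 0 -2 0 0 0" --pt "0 0 0 -1.5 0 0 0" --pt "0 0 0 -0.9 0 0 0" --pt "0 0 0 0 0 0 0" --pt "0 0 0 0 0 0 0"

```text
clock: 13.95
position: [496.8, 53.7, 111.6]
ee_rot: [-0.663, 0.748, 0.001, -0.001]
contact_force: [0.9, -1.4, -6.6]
gripper_width: 42.5
```

Run:
```python
from h import *
from bench import *
s=read_state(); print(s["position"],s["joints"],s["contact_force"],s["gripper_width"]); print(go(s,[437.7,-257.8,112],(-.923,.385)))
print(go(s,[437.7,-257.8,112]))
```

```text
[496.81267881  53.74096131 111.64443986] [ 4.32934523e-01  3.17844940e-01 -4.69295478e-01 -7.47846119e-04
 -7.86004315e-01 -5.53141792e-01] [ 0.87057474 -1.41990696 -6.59849346] 42.518352898371354
(array([ 3.103e+01, -6.540e+00, -1.000e-02]), np.float64(15.7))
(array([ 3.164e+01,  2.120e+00, -1.000e-02]), np.float64(0.0))
```

Request:
servo_tool --pt "0 0 0 0 0 0 2" --pt "0 0 0 0 0 0 4" --pt "0 0 0 0 0 0 4" --pt "0 0 0 0 0 0 4" --pt "0 0 0 0 0 0 1.7" --pt "0 1 -0.2 0 0 0 0" --pt "0 2 -0.4 0 0 0 0" --pt "0 3 -0.6 0 0 0 0" --pt "0 3 -0.6 0 0 0 0" --pt "0 3 -0.6 0 0 0 0" --pt "0 3 -0.6 0 0 0 0" --pt "0 3 -0.7 0 0 0 0"

```text
clock: 15.15
position: [461.7, -127.8, 112.1]
ee_rot: [-0.555, 0.832, 0.0, -0.001]
contact_force: [0.9, -0.6, -7.2]
gripper_width: 42.1
```

Request:
servo_tool --pt "0 3 -0.7 0 0 0 0" --pt "0 3 -0.6 0 0 0 0" --pt "0 3 -0.6 0 0 0 0" --pt "0 2.2 -0.5 0 0 0 0" --pt "0 1.2 -0.3 0 0 0 0" --pt "0 0.6 -0.1 0 0 0 0" --pt "0 0 0 0 0 0 0" --pt "0 0 0 0 0 0 0" --pt "0 0 0 0 0 0 0"

```text
clock: 16.05
position: [439.0, -256.3, 112.5]
ee_rot: [-0.556, 0.831, 0.0, 0.0]
contact_force: [-0.3, -0.9, -5.8]
gripper_width: 41.8
```

Run:
```python
from h import *
from bench import *
s=read_state(); print(s["position"],s["contact_force"],s["gripper_width"]); print(go(s,[437.7,-257.8,112],(-.923,.385)))
a=get_image("side")["image"][180:345,190:370,::-1]; w=get_image("wrist"); np.savez("wrist.npz",K=w["mtx"],E=w["extrinsics"])
w=w["image"][...,::-1]
cv2.imwrite("pics/c6.png",np.hstack([w[:,80:480],cv2.resize(a,(400,420),interpolation=cv2.INTER_CUBIC)]))
```

```text
[ 439.04013019 -256.29084255  112.52730879] [-0.25153192 -0.86321    -5.8396006 ] 41.828554644563496
(array([0.19, 0.07, 0.05]), np.float64(0.1))
```

View pics/c6.png

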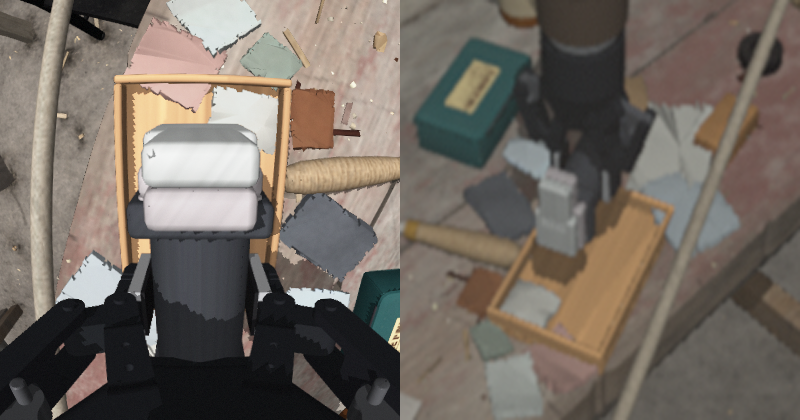

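Run:
```python
from h import *
for p in ((197,78),(371,82),(202,265)): print(wz(*p,24))
```

```text
[ 453.5 -369.4   24. ]
[ 345.8 -322.3   24. ]
[ 511.6 -242.5   24. ]
```

Request:
servo_tool --pt "0 0.1 0 0.5 0 0 0" --pt "0 0.1 0 1 0 0 0" --pt "0 0 0 1.2 0 0 0" --pt "0 0 0 1.2 0 0 0" --pt "0 0 0 1.2 0 0 0" --pt "0 0 0 1 0 0 0" --pt "0 0 0 0.7 0 0 0" --pt "0 0 0 0.4 0 0 0" --pt "0 0 0 0.3 0 0 0" --pt "0 0 0 0.2 0 0 0" --pt "0 0 0 0.2 0 0 0" --pt "0 0 0 0 0 0 0"

```text
clock: 17.35
position: [438.2, -258.9, 33.6]
ee_rot: [-0.555, 0.832, -0.0, 0.0]
contact_force: [-1.1, 0.3, -6.4]
gripper_width: 42.1
```

Request:
servo_tool --pt "0 0 0 0.1 0 0 0" --pt "0 0 0 0.1 0 0 0" --pt "0 0 0 0.1 0 0 0" --pt "0 0 0 0 0 0 0"

```text
clock: 17.75
position: [438.0, -258.9, 30.4]
ee_rot: [-0.555, 0.832, 0.0, -0.0]
contact_force: [0.4, 0.8, -7.1]
gripper_width: 42.1
```

Request:
servo_tool --pt "0 0 0 0.1 0 0 0" --pt "0 0 0 0.1 0 0 0" --pt "0 0 0 0 0 0 0" --pt "0 0 0 0 0 0 0"

```text
clock: 18.15
position: [438.3, -258.9, 29.0]
ee_rot: [-0.555, 0.832, -0.0, 0.0]
contact_force: [-1.6, 1.9, 0.6]
gripper_width: 42.2
```

Request:
servo_tool --pt "0.6 0 0 0 0 0 0" --pt "0.7 0 0 0 0 0 0" --pt "0.7 0 0 0 0 0 0" --pt "0.7 0 0 -0.5 0 0 0" --pt "0.7 0 0 -1 0 0 0" --pt "0.7 0 0 -2 0 0 0" --pt "0.7 0 0 -3 0 0 0" --pt "0.7 0 0 -4 0 0 0" --pt "0.7 0 0 -4 0 0 0" --pt "0.7 -2 0 0 0 0 0" --pt "0.7 -4 0 0 0 0 0" --pt "0.7 0 0 0 0 0 0"

```text
clock: 19.35
position: [462.6, -201.2, 175.2]
ee_rot: [-0.556, 0.831, -0.001, 0.001]
contact_force: [0.0, -0.1, 0.3]
gripper_width: 59.9
```

Run:
```python
from h import *
from bench import *
s=read_state(); print(s["position"],s["contact_force"],s["gripper_width"])
a=get_image("side")["image"][180:345,190:370,::-1]; w=get_image("wrist"); np.savez("wrist.npz",K=w["mtx"],E=w["extrinsics"])
w=w["image"][...,::-1]
cv2.imwrite("pics/c7.png",np.hstack([w[:,80:480],cv2.resize(a,(400,420),interpolation=cv2.INTER_CUBIC)]))
```

```text
[ 462.64297267 -201.2470628   175.18055441] [ 0.04853278 -0.05551274  0.34130039] 59.870017612217445
```

View pics/c7.png

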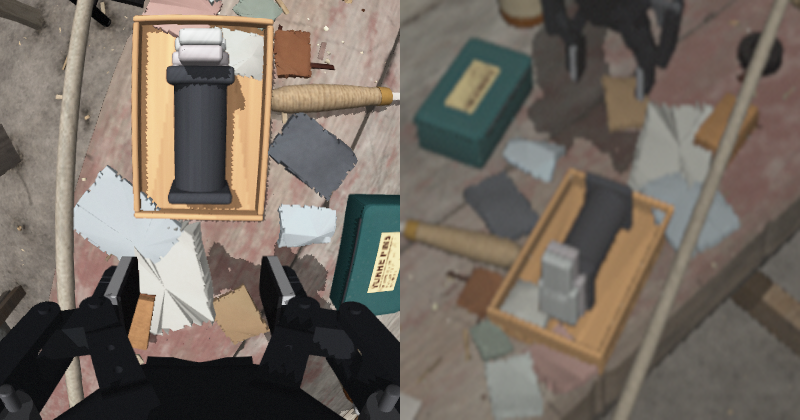

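The strut lies flat, lengthways and centred in the tray (wrist view ≈(200,115) inside walls 135–270 × 18–215). The lugs are together against the collar, and the gripper is clear.

```bash
python3 -c "
from bench import *
print(job_done())"
```

```text
the job is handed in; nothing more can be done
None
```

The strut is put away: it lies collapsed, flat and lengthways in the tray, the gripper is clear of it, and I have handed the job in. No verdict came back.

- **Inner tube:** I pinched the two lugs together with the middle tube still about 35 mm out. The wrist picture showed the lugs touching.
- **Middle tube:** I pushed the pinched pair back until the strut met the keeper, at about 23 N. A picture from above showed the lugs hard against the sleeve collar.
- **Lift and placing:** I gripped the sleeve across the tube, slid it 50 mm out from under the lip, lifted it and lowered it slowly. The weight came off the wrist at TCP z 29 mm, as expected for the tray floor. I then opened the gripper and withdrew at about 19 s of the 64 s.
- **Last checks:** The final pictures show the strut between the tray walls with both tubes home. The force reading was about 0 N.
- **Small disagreement:** With the lugs together the gripper read about 22 mm, where the two 12 mm lugs should give 24 mm. On the 44 mm sleeve it read about 42.5 mm, so this looks like a reading offset.
- **Not checked:** I did not re-measure the jar, the plane or the sanding block. The tool passed well clear of them and no unexpected force showed.

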